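# Seat the sensor board and bolt it in

### The arm

A 7-joint arm with a two-finger parallel gripper is mounted at the origin on the work surface. World frame = base frame: x ahead of the robot, y to its left, z up, the work surface at z = 0. Lengths are in m, angles in rad, forces in N, time in s.
With the tool pointing down it reaches from about 0.425 to 0.95 m from the base axis. Payload 4.7 kg.
Tool frame: the origin (TCP) lies on the centre line of the jaws, within the pads' length; the fingertips stand robot.nose_length ahead of it and the grasp point (between the pads) lies 8 mm behind it (robot.nose_length is the distance from the TCP to the fingertips, in m); z points along the fingers, x is the direction in which the jaws open and shut, and the axes are right-handed (so a half turn about z gives the same grasp; the last joint's range is limited). The gripper opens to 85 mm and grips with 20 to 120 N. Pads are 22 mm wide; open, the fingers measure 114 mm over their backs; the gripper's body (76 mm by 85 mm) begins 54 mm behind the grasp point. The pads swing forward as they close: fully open they stand 13 mm farther back than shut.
Start: joints at [1.286, 0.469, -0.049, 1.532, 0.024, 1.141, -0.082], TCP at [0.171, -0.653, 0.214] pointing down, gripper open.
Joint ranges: [-2.59, 2.59], [-0.33, 1.99], [-1.39, 1.29], [0.1, 2.45], [-1.04, 4.18], [0.21, 1.99], [-2.66, 2.66]. Speed limits (rad/s): [2.57, 2.57, 3.14, 3.14, 3.14, 3.14, 3.14].

### API

Orientations are given as [roll, pitch, yaw] about the fixed x, y, z axes, in that order (R = Rz(yaw) Ry(pitch) Rx(roll)).
In Python, from plant import robot gives the robot as it stands. Calls block until the motion is done:
- robot.goto(position, orientation): joint-space move of the TCP to a pose.
- robot.move_straight(position, vel=0.15, attitude=None, contact_N=None): straight line of the TCP; attitude=None keeps the orientation; vel is the mean speed in m/s. With contact_N (N) it stops when the force on the tool has changed by that much, and returns True; else False.
- robot.move_joints(angles): joint-space move.
- robot.grip(opening, strength=None): opening from 0.0 (shut) to 1.0 (fully open); strength is the grip in N (None keeps the last); returns when the fingers have stopped.
- robot.sleep(seconds).
- robot.inverse_kinematics(position, orientation): joint angles nearest the present ones, or None.
- robot.sense(): the state.
- robot.grab_frame(name): name is "side" or "top" or "wrist"; returns a dict with "image" (384x512x3 uint8, red, green, blue), "range_z" (384x512 float32, m along the optical axis (not along the pixel's ray), 0 where there is no reading), "fx", "fy", "cx", "cy" (pixels), "dist_coeffs" ([k1, k2, p1, p2, k3] as OpenCV has them; the pictures are not rectified), "R" (3x3) and "t" (3): a world point X has camera coordinates R X + t. Camera axes: x right, y down, z forward; pixel columns grow to the right and rows downward; lengths in m; the calibration is good to about 2 mm. A picture is of the moment at which its call begins.
A pose or a line that the arm cannot do raises robot.IKError and nothing moves.
- robot.close_job(): hands the job in, once; it reports no verdict.
The state is a dict: "t": time; "joint_pos": joint angles; "joint_velocities": joint speeds; "effort": joint torques, N m; "tcp_pos": TCP position; "tcp_rot": TCP orientation; "wrist_force": force on the tool from outside, world axes, zero at the start; "torque": the same for the moment, N m; "opening": opening from 0.0 (shut) to 1.0 (fully open).
Only numpy, scipy, OpenCV 4.12 (cv2) and the standard library are available. Lean on these libraries where they do the work, as an engineer would, in place of code of your own. Each camera call takes 0.05 s, during which the arm holds its last target. There are 200 camera calls.

### The job

The analyser's sensor board is half out of its card cage: push it along its guides until it is fully home, then raise the red-knobbed handle of the barrel bolt out of its notch, push the bolt across until its tip is fully through the board's keeper, feel for the locking notch in the brass strip (its place differs each time, and the bolt can be pushed past it), and swing the handle right down into it. Then let go, and leave the bottles and the screwdriver where they are.

Things in the scene. Friction and masses are not known exactly. Their poses are not given: they have to be found in the camera images.
- cage: cream card cage with aluminium floor, fixed to the bench, open at top and front. Origin: centre of the open front, on the bench. Own axes (used everywhere below): x into the cage, y towards the side with the barrel bolt, z up. x 0 to 200 mm, 170 wide, walls 70 high. A dark steel bolt base (x -34 to 2, y 87 to 227, top z 33 mm) sticks out of the +y side.
- push_pad (a point): middle of the blue square on the front face of the board's aluminium front panel (150 wide, 6 thick, z 12 to 70 mm); 40 mm above the bench. Press here along cage +x to slide the board. With the board home it lies at cage x -6.5, y 0. The keeper sticks out 26 mm from the panel at y 46 to 71.
- keeper_mouth (a point): centre of the bolt-side mouth of the brass keeper, a 25 mm long square loop on the front panel, 17 mm wide and 18 mm high inside, running along cage y. With the board home it is in line with the bolt rod, at cage x -18, y 71, z 45 mm.
- bolt_tip (a point): rounded end of the 12 mm steel bolt rod, which lies along cage y at x -18, z 45 mm. Parked it is at y 80; from y 46 on it is through the whole keeper. If the board is not home the rod runs into the keeper or panel, or passes behind the panel and then blocks the board.
- knob (a point): centre of the red ball knob (18 mm across) on the bolt's handle, an 8 mm round shaft standing out of the rod; ball centre 55 mm from the rod's axis. It starts lying in the parking notch, leaning to cage -x, its y being 165 mm less the bolt's travel; upright the ball centre is 100 mm above the bench, at cage x -18.
- board (a joint): board travel in m along cage +x: 0 = pulled out 60 mm, 0.060 = fully home against a hard stop. Starts at 0 to 0.025; slides against about 6 N of friction and stays where left.
- bolt (a joint): bolt travel in m along cage -y: 0 = parked, hard stop at 0.064, which lies beyond the locking notch. Tip through the keeper from 0.034 on. About 3 N of friction; stays where left. The locking notch is reached at a travel between 0.042 and 0.058, different each time and not measured: find it by trying the handle, or by eye. It takes the handle within about 3 mm either way.
- handle (a joint): handle angle in rad: 0 = upright, 0.75 = leaning to cage -x, right down in a notch (starts 0.65 to 0.75). Stays where left (about 1 N at the knob). Along the front edge of the bolt base a rail (x -32 to -26, top z 64 mm) has two 15 mm notches: parking, in the steel part at y 165; locking, in the brass part. A handle in a notch cannot move along y; between notches the rail holds it up at under 0.4.
- bottle_a_mid (a point): middle of a white sample bottle (38 mm across, 75 high) standing near the bolt's outer end; leave it alone
- bottle_b_mid (a point): middle of an amber jar (42 mm across, 65 high) standing behind the bolt, beside the cage; leave it alone
- bottle_c_mid (a point): middle of a white sample bottle (38 mm across, 75 high) standing in front of the cage on the side away from the bolt; leave it alone
- driver_mid (a point): middle of a screwdriver, 160 mm long, lying beside the cage on the side away from the bolt; leave it alone

How it is judged:
On the way, in this order (a step that is already met when the one before it is completed fails the run):
1. the board is fully home in the cage (value of joint board above 0.0575 m), for 0.2 s.
2. the bolt is pushed across, fully into the keeper, with the board home (value of joint board above 0.0575 m and value of joint bolt above 0.035 m), for 0.03 s.
3. the handle is down in the locking notch (all of step 2 and value of joint handle above 0.6 rad), for 0.2 s.
At the end, for the whole second after the job is handed in: board home within 2.5 mm, bolt across by at least 35 mm (tip right through the keeper), handle swung down by at least 0.6 rad of 0.75 into the locking notch, all at rest (all of step 3 and velocity of joint board between -0.02 and 0.02 m/s and velocity of joint bolt between -0.02 and 0.02 m/s and velocity of joint handle between -0.02 and 0.02 rad/s); the robot touches nothing.
It fails at once if a bottle or the screwdriver is moved more than 25 mm or knocked over (distance of any of bottle_a_mid, bottle_b_mid, bottle_c_mid, driver_mid from where it was at the start of the episode above 0.025 m).
It also fails if it takes over 72 s, if anything falls off the work surface, if the arm or the gripper's body presses on something with over 40 N, if the wrist force passes 120 N, or if a joint passes its speed limit or range.

## Working session

There is one attempt and no reset: what is moved stays moved. The work goes in short steps, each a Python script; the robot and the scene stay as the last script left them, time stands still between calls to the robot, and variables do not carry over. Pictures are saved under pics/ and viewed, about 8 in all and at most 12, crops included, and the job is handed in when it is done.

```bash
ls; mkdir -p pics; cat > h.py <<'E'
import numpy as np, cv2
from plant import robot
def shot(n,f):
    d=robot.grab_frame(n); cv2.imwrite(f'pics/{f}.png',d['image'][:,:,::-1]); np.savez(f'pics/{f}.npz',**d); return d
def world(d,u,v,r=1):
    K=np.array([[d['fx'],0,d['cx']],[0,d['fy'],d['cy']],[0,0,1.]])
    p=cv2.undistortPoints(np.array([[[u,v]]],float),K,np.array(d['dist_coeffs']))[0,0]
    w=d['range_z'][int(v)-r:int(v)+r+1,int(u)-r:int(u)+r+1]; z=np.median(w[w>0])
    return d['R'].T@(np.array([p[0],p[1],1])*z-d['t'])
E
python3 - <<'E'
from h import *
a=shot('side','s0');b=shot('top','t0')
print(robot.nose_length,robot.sense()['t'],robot.sense()['tcp_rot'])
cv2.imwrite('pics/both.png',cv2.resize(np.vstack([a['image'],b['image']])[:,:,::-1],None,fx=.78,fy=.78))
for d in(a,b): print(d['fx'],-d['R'].T@d['t'],d['R'][2])
E
```

```text
pics
0.011 0.1 [ 3.14152749e+00  1.79745378e-03 -1.31500315e+00]
426.21333041947094 [0.05764974 0.58424704 0.56538203] [ 0.58388829 -0.64830046 -0.4886522 ]
445.65731817682797 [ 0.46792731 -0.00332554  1.12090167] [ 0.11988428 -0.00304305 -0.99278321]
```

View pics/t0.png

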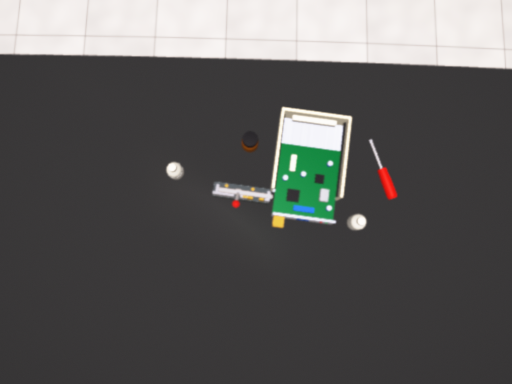

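View pics/s0.png

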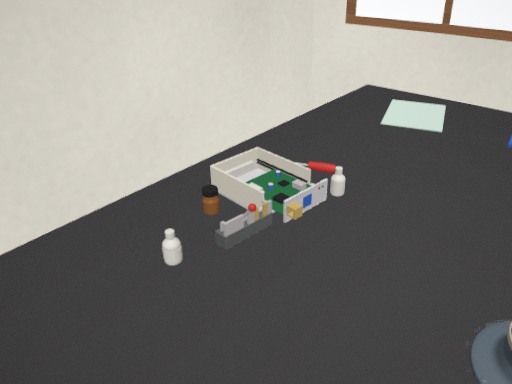

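The top view shows the cage at about (284,108)–(342,198), its open side toward the robot. The panel is near (305,218), the keeper at (279,222), the knob at (236,204), and the bottles at (175,170), (250,141) and (357,222). The side view agrees with this. Next I'll measure the cage pose from depth.

```bash
python3 - <<'E'
from h import *
d=dict(np.load('pics/t0.npz'))
K=np.array([[d['fx'],0,d['cx']],[0,d['fy'],d['cy']],[0,0,1.]])
u,v=np.meshgrid(np.arange(512),np.arange(384)); z=d['range_z']
p=cv2.undistortPoints(np.stack([u,v],-1).reshape(-1,1,2).astype(float),K,d['dist_coeffs']).reshape(384,512,2)
W=(np.dstack([p,np.ones_like(z)])*z[...,None]-d['t'])@d['R']
im=d['image'].astype(int)
m=(z>0)&(abs(W[...,2]-.07)<.008)&(u>262)&(u<360)&(v>100)&(v<205)&(im[...,0]>120)
P=W[m][:,:2]
rect=cv2.minAreaRect(P.astype(np.float32)); print('cage',m.sum(),rect,cv2.boxPoints(rect))
red=(im[...,0]>120)&(im[...,1]<50)&(im[...,2]<50)&(z>0)
for n,mm in(('knob',red&(u<260)&(u>220)),('driver',red&(u>360))): print(n,mm.sum(),W[mm].mean(0),W[mm].max(0))
for n,a,b in(('a',175,170),('b',250,141),('c',357,222),('panel0',276,215),('panel1',334,221),('keeper',279,222),('boltL',215,188),('boltR',270,195)): print(n,world(d,a,b))
bm=(z>0)&(abs(W[...,2])<.003)&(v>250); print('bench',W[bm].mean(0))
c=d['image'][95:245,150:410,::-1]; cv2.imwrite('pics/t0c.png',cv2.resize(c,None,fx=3,fy=3,interpolation=cv2.INTER_CUBIC))
E
```

```text
cage 614 ((0.6866899728775024, -0.15000784397125244), (0.18572406470775604, 0.2335716038942337), 83.27448272705078) [[ 0.55983245 -0.22855371]
 [ 0.7917968  -0.25590798]
 [ 0.8135475  -0.07146198]
 [ 0.58158314 -0.04410771]]
knob 46 [0.56763721 0.02008499 0.08955707] [0.58048006 0.0311198  0.0994699 ]
driver 300 [ 0.63624272 -0.35704555  0.02040213] [ 0.68086983 -0.33473569  0.02821361]
a [0.6471034  0.16832554 0.06529239]
b [ 0.72368455 -0.00991112  0.06362208]
c [ 0.53378443 -0.26848951  0.06933089]
panel0 [ 0.54584672 -0.07654407  0.06163196]
panel1 [ 0.53476306 -0.2137826   0.06887733]
keeper [ 0.52959533 -0.08430313  0.05774363]
boltL [0.61033087 0.0729089  0.03351491]
boltR [ 0.59472898 -0.0618561   0.05045988]
bench [ 2.95891975e-01 -3.17927736e-02 -2.49864096e-04]
```

View pics/t0c.png

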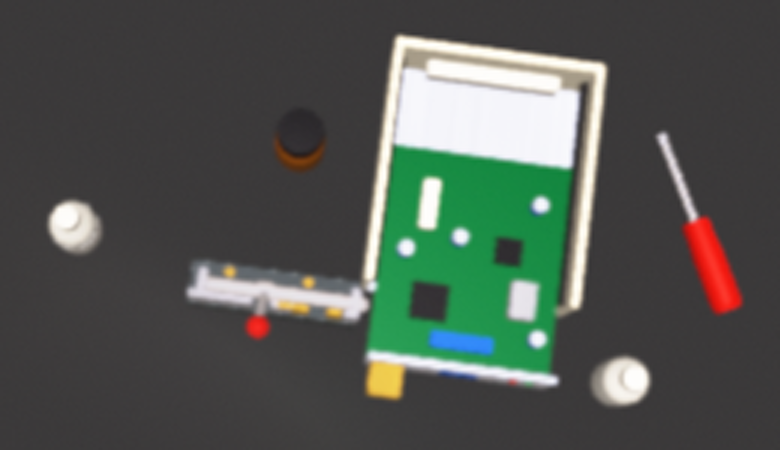

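The crop shows the cage's wall-top corners at crop (397,37), (607,65), (365,285) and (575,310). A gap in the brass strip shows near (318,310). I'll fit the cage pose to those corners and then take a closer wrist view.

```bash
cat >> h.py <<'E'
def onplane(d,u,v,z):
    K=np.array([[d['fx'],0,d['cx']],[0,d['fy'],d['cy']],[0,0,1.]])
    p=cv2.undistortPoints(np.array([[[u,v]]],float),K,np.array(d['dist_coeffs']))[0,0]
    c=-d['R'].T@d['t']; r=d['R'].T@np.array([p[0],p[1],1]); return c+r*(z-c[2])/r[2]
def rigid(A,B):
    a,b=A-A.mean(0),B-B.mean(0)
    th=np.arctan2((a[:,0]*b[:,1]-a[:,1]*b[:,0]).sum(),(a*b).sum())
    R=np.array([[np.cos(th),-np.sin(th)],[np.sin(th),np.cos(th)]]); o=B.mean(0)-R@A.mean(0)
    return th,o,B-(A@R.T+o)
E
python3 - <<'E'
from h import *
d=dict(np.load('pics/t0.npz'))
px=np.array([(397,37),(607,65),(365,285),(575,310)])/3+[150,95]-1/3
B=np.array([onplane(d,*q,.07)[:2] for q in px]); A=np.array([(.2,.085),(.2,-.085),(0,.085),(0,-.085)])
th,o,r=rigid(A,B); print(th,o,r*1000)
R=np.array([[np.cos(th),-np.sin(th)],[np.sin(th),np.cos(th)]])
k=R.T@(np.array([0.5676,0.0201])-o); print('knob in cage',k*1000)
for q in[(.5458,-.0765),(.5348,-.2138)]: print('panel',R.T@(np.array(q)-o)*1000)
# look from above bolt
yaw=th-np.pi/2
robot.grip(0.0)
p=o+R@np.array([-.14,.115]); print(p)
robot.goto([*p,.27],[np.pi,0,yaw])
w=shot('wrist','w0'); print('cam',-w['R'].T@w['t'],robot.sense()['t'],robot.sense()['joint_pos'])
cv2.imwrite('pics/w0b.png',cv2.resize(w['image'][:,:,::-1],None,fx=1.5,fy=1.5))
E
```

```text
-0.11009832546893057 [ 0.59950558 -0.1483416 ] [[ 1.61166281  0.15907955]
 [ 2.20851568 -2.27806821]
 [-3.5723185   0.16155919]
 [-0.24785998  1.95742947]]
knob in cage [-50.22009707 163.9160798 ]
panel [-61.27407995  65.50566641]
panel [-57.12149911 -72.17165951]
[ 0.47298898 -0.01865525]
cam [ 0.54879229 -0.02869177  0.43042903] 3.4167 [ 0.57622386  0.13976906 -0.68335238  1.88764198  0.09656807  1.14720995
 -1.82459069]
```

View pics/w0b.png

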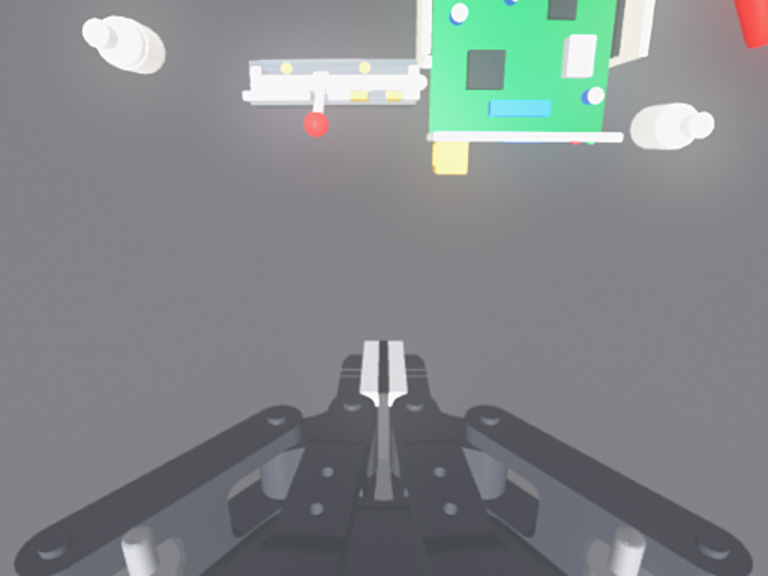

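The wrist view is well aligned. It shows the knob at (316,124), brass pieces at about (359,96) and (394,96) with the notch between them, the keeper at (450,157) and the front panel along y≈137. I'll enlarge the bolt area.

```bash
python3 - <<'E'
from h import *
d=dict(np.load('pics/w0.npz'))
c=d['image'][30:120,155:315,::-1]; cv2.imwrite('pics/w0c.png',cv2.resize(c,None,fx=5,fy=5,interpolation=cv2.INTER_CUBIC))
E
```

```text
(no output)
```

View pics/w0c.png

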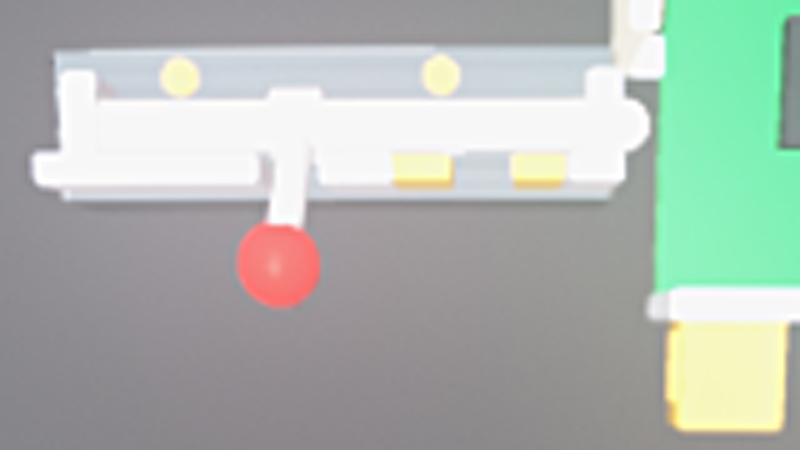

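```bash
python3 - <<'E'
from h import *
d=dict(np.load('pics/w0.npz'))
L=[((61,199),33,(-34,227)),((613,199),33,(-34,87)),((55,51),33,(2,227)),((260,164),64,(-29,172.5)),((320,164),64,(-29,157.5)),((649,125),45,(-18,80))]
f=lambda p,z: onplane(d,155+(p[0]-2)/5,30+(p[1]-2)/5,z/1000)[:2]
B=np.array([f(p,z) for p,z,_ in L]);A=np.array([c for *_,c in L])/1000
th,o,r=rigid(A,B);print(th,o,'\n',np.round(r*1000,1))
R=np.array([[np.cos(th),-np.sin(th)],[np.sin(th),np.cos(th)]]);C=lambda w:np.round(R.T@(w-o)*1000,1)
print('knob',C(f((279,265),87)),'notch',C(f((452,164),64)),C(f((511,164),64)),'keeper mouth',C(f((668,375),56)),'panel front top',C(f((800,318),70)))
t=dict(np.load('pics/t0.npz'));
for q in np.array([(397,37),(607,65),(365,285),(575,310)])/3+[150,95]-1/3: print('wall',C(onplane(t,*q,.07)[:2]))
E
```

```text
-0.11283961711756077 [ 0.60160339 -0.15075911] 
 [[ 0.5  1.1]
 [-0.1 -0. ]
 [-0.8 -0.1]
 [ 0.2 -0.6]
 [ 0.2  0.3]
 [-0.  -0.6]]
knob [-52.2 165. ] notch [-28.9 127. ] [-28.9 113.2] keeper mouth [-77.   74.1] panel front top [-63.4  44.8]
wall [199.   88.1]
wall [200.3 -84.3]
wall [-6.2 86.9]
wall [ -2.6 -80.9]
```

The fit residuals are about 1 mm. The knob sits at y 165 as it should. The notch is at y≈120, which means a bolt travel of about 45 mm. The board is at about 3 mm. Now I'll push it home.

```bash
cat >> h.py <<'E'
TH=-0.11284; O=np.array([.60160,-.15076]); RC=np.array([[np.cos(TH),-np.sin(TH)],[np.sin(TH),np.cos(TH)]])
ATT=[np.pi,0,TH-np.pi/2]
def P(x,y,z): return [*(O+RC@(np.array([x,y])/1000)),z/1000]   # cage mm -> world
def C():
    s=robot.sense(); p=s['tcp_pos']; f=s['wrist_force']
    return np.round([*(RC.T@(p[:2]-O)*1000),p[2]*1000],1),np.round([*(RC.T@f[:2]),f[2]],1),round(s['t'],2)
E
python3 - <<'E'
from h import *
robot.goto(P(-120,0,130),ATT)
robot.move_straight(P(-110,0,45)); print(C())
print(robot.move_straight(P(-70,0,45),vel=.08,contact_N=4),C())
print(robot.move_straight(P(-10,0,45),vel=.06,contact_N=22),C())
robot.sleep(.3);print(C())
E
```

```text
(array([-109.1,    0.5,   46.1]), array([-0.1, -0.5,  0.6]), 4.89)
True (array([-71.4,  -0.2,  45.3]), array([0.3, 0.2, 0.1]), 5.38)
False (array([-17. ,  -0.2,  43.8]), array([-14.4,   1.3,  10.1]), 6.58)
(array([-17. ,  -0.2,  43.8]), array([-14.6,   0. ,   8.9]), 6.88)
```

```bash
python3 - <<'E'
from h import *
print(robot.move_straight(P(-2,0,45),vel=.03,contact_N=18),C())
robot.sleep(.2);print(C())
robot.move_straight(P(-60,0,50)); robot.move_straight(P(-120,40,160),vel=.25)
robot.goto(P(-140,115,220),ATT)
w=shot('wrist','w1'); print(C())
c=w['image'][0:150,120:420,::-1]; cv2.imwrite('pics/w1c.png',cv2.resize(c,None,fx=2.6,fy=2.6,interpolation=cv2.INTER_CUBIC))
E
```

```text
True (array([-17.7,  -0.2,  43.1]), array([ 0.4,  0.4, -0.3]), 7.12)
(array([-17.9,  -0.3,  42.9]), array([-0.2,  0.1,  0.5]), 7.33)
(array([-140.1,  114. ,  218.8]), array([ 0.4,  0.3, -0.2]), 8.96)
```

View pics/w1c.png

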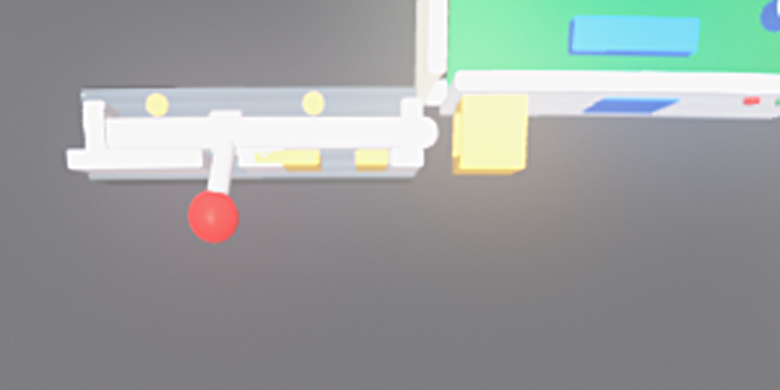

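The crop shows the keeper (453–527, 93–172) in line with the rod (row 132) and the panel's front top edge at about row 93. I'll check that edge as a number. Expected with the board home: x ≈ -6.5.

```bash
python3 - <<'E'
from h import *
d=dict(np.load('pics/w1.npz'))
g=lambda u,v,z:np.round(RC.T@(onplane(d,120+(u-.8)/2.6,(v-.8)/2.6,z/1000)[:2]-O)*1000,1)
print('panel',g(500,91,70),g(700,94,70),'keeper front',g(490,172,57),'tip',g(438,132,45),'knob',g(213,216,87),'notch L/R',g(321,158,64),g(356,158,64),'park',g(203,158,64),g(241,158,64))
E
```

```text
panel [-6.9 59.3] [ -7.  -16.1] keeper front [-34.1  59.5] tip [-17.8  79.3] knob [-52.  165.3] notch L/R [-29.8 126.3] [-29.8 112.8] park [-29.6 172.1] [-29.7 157.3]
```

The board is home: panel at x -7, keeper in line, knob angle ≈0.67. Next I'll grasp the knob, swing it up and push the bolt.

```bash
cat >> h.py <<'E'
def B(a,y,dz=-5): return P(-18-55*np.sin(a),y,45+55*np.cos(a)+dz)
E
python3 - <<'E'
from h import *
robot.grip(.6)
robot.goto(P(-52,165,130),ATT)
print(robot.move_straight(P(-52,165,83),vel=.1,contact_N=8),C())
robot.grip(0,40); print(robot.sense()['opening'],C())
for a in (.5,.35,.2,.08): robot.move_straight(B(a,165),vel=.05); print(a,C())
w=shot('wrist','w2')
cv2.imwrite('pics/w2b.png',w['image'][:,:,::-1])
E
```

```text
False (array([-51.7, 164.9,  83.6]), array([ 0.6,  0.4, -0.3]), 10.72)
0.0038706666236987836 (array([-52. , 165. ,  83.1]), array([ 0.2, -0.6,  0.1]), 11.25)
0.5 (array([-43.8, 165.1,  88.6]), array([-0.1, -0.4, -0.6]), 11.58)
0.35 (array([-36.4, 165. ,  91.8]), array([-0.4,  0.2, -0.5]), 11.9)
0.2 (array([-28.5, 165. ,  94. ]), array([-0.2, -0.5,  0.1]), 12.22)
0.08 (array([-22. , 165. ,  94.9]), array([-0.4, -0.6, -0.2]), 12.5)
```

View pics/w2b.png

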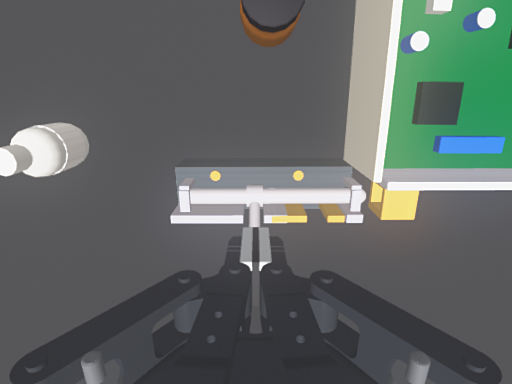

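The fingers read fully shut, and the knob is hidden somewhere behind them, at about (256,245). I'll check with the side view.

```bash
python3 - <<'E'
from h import *
d=shot('side','s2'); q=d['R']@np.array(P(-30,150,80))+d['t']; u,v=int(d['cx']+d['fx']*q[0]/q[2]),int(d['cy']+d['fy']*q[1]/q[2]); print(u,v)
c=d['image'][max(v-60,0):v+45,max(u-70,0):u+70,::-1]; cv2.imwrite('pics/s2c.png',cv2.resize(c,None,fx=5,fy=5,interpolation=cv2.INTER_CUBIC))
E
```

```text
250 203
```

View pics/s2c.png

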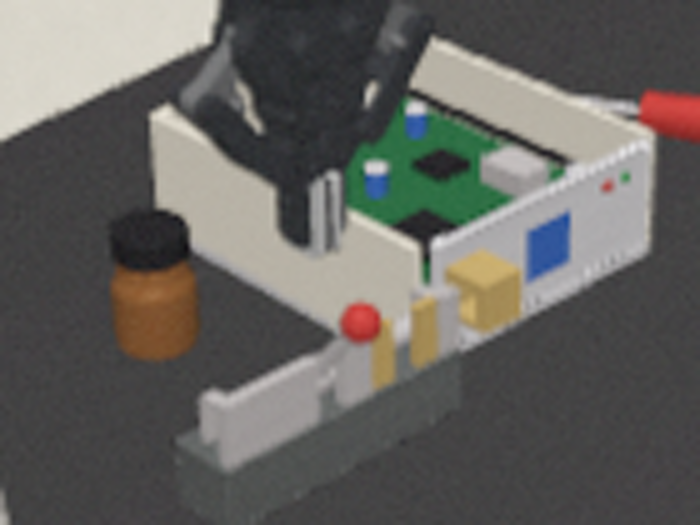

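```bash
python3 - <<'E'
from h import *
d=dict(np.load('pics/s2.npz')); K=np.array([[d['fx'],0,d['cx']],[0,d['fy'],d['cy']],[0,0,1.]])
def pr(x,y,z):
    w=np.array(P(x,y,z)); q=cv2.projectPoints(w[None],cv2.Rodrigues(d['R'])[0],d['t'],K,d['dist_coeffs'])[0].ravel(); return np.round((q-[180,143])*5)
print('knob',pr(-52,165,88),'tip',pr(-22,165,84),'tcp',pr(-22,165,95),'wall corner',pr(0,85,70),'base corner',pr(-34,227,33))
def at(u,v):
    w=world(d,180+u/5,143+v/5); return np.round([*(RC.T@(w[:2]-O)*1000),w[2]*1000],1)
for n,q in dict(knob=(360,322),padlow=(318,240),fing=(295,230),pad=(330,220),jar=(150,230)).items(): print(n,at(*q))
print(C(),robot.sense()['opening'])
E
```

```text
knob [363. 321.] tip [316. 302.] tcp [316. 280.] wall corner [416. 247.] base corner [229. 469.]
knob [-57.  171.1  92.2]
padlow [-32.  171.2 121.5]
fing [-27.8 179.9 128.1]
pad [-32.6 164.7 128.8]
jar [105.9 159.5  65.7]
(array([-22.5, 165. ,  94.7]), array([-0.2,  0.6, -0.1]), 12.6) -0.0028025414374873406
```

```bash
python3 - <<'E'
from h import *
for f,pts in(('w2',[(248,233),(264,233),(248,250),(256,231),(255,215)]),('w0',[(246,232),(264,232),(246,250)])):
    d=dict(np.load(f'pics/{f}.npz'))
    for q in pts:
        w=world(d,*q); print(f,q,np.round([*(RC.T@(w[:2]-O)*1000),w[2]*1000],1))
d=dict(np.load('pics/s2.npz'))
for v in range(180,200,2): print(v,[np.round(world(d,u,v,0)[2]*1000) for u in(241,244,246)])
print(robot.sense()['tcp_rot'],robot.nose_length)
E
```

```text
w2 (248, 233) [-11.2 167.9 124. ]
w2 (264, 233) [-11.4 159.9 123.5]
w2 (248, 250) [-11.8 167.5 139.7]
w2 (256, 231) [-11.3 163.9 121.5]
w2 (255, 215) [-27.  164.4  63.7]
w0 (246, 232) [-131.9  119.9  297.3]
w0 (264, 232) [-131.7  110.8  297.6]
w0 (246, 250) [-131.7  119.3  315.5]
180 [np.float64(148.0), np.float64(147.0), np.float64(145.0)]
182 [np.float64(142.0), np.float64(143.0), np.float64(141.0)]
184 [np.float64(139.0), np.float64(137.0), np.float64(137.0)]
186 [np.float64(134.0), np.float64(133.0), np.float64(132.0)]
188 [np.float64(128.0), np.float64(128.0), np.float64(126.0)]
190 [np.float64(125.0), np.float64(125.0), np.float64(123.0)]
192 [np.float64(120.0), np.float64(119.0), np.float64(118.0)]
194 [np.float64(112.0), np.float64(113.0), np.float64(42.0)]
196 [np.float64(29.0), np.float64(34.0), np.float64(39.0)]
198 [np.float64(24.0), np.float64(28.0), np.float64(32.0)]
[ 3.14133136e+00 -1.48124312e-05 -1.68370211e+00] 0.011
```

Both cameras put the real fingertips about 22 mm above the reported TCP, not 11 mm below it. The reported TCP is therefore about 33 mm too far along the tool, and the fingers closed above the knob without touching it. The depth readings agree across two poses, so I'll correct for this and regrasp.

```bash
cat >> h.py <<'E'
DZ=-38   # tool-frame error: real tips are 22 mm above the reported TCP
def B(a,y,dz=DZ): return P(-18-55*np.sin(a),y,45+55*np.cos(a)+dz)
E
python3 - <<'E'
from h import *
robot.move_straight(P(-52,165,100),vel=.15)
robot.grip(.6)
print(robot.move_straight(P(-52,165,50),vel=.06,contact_N=6),C())
robot.grip(0,40); print(robot.sense()['opening'],C())
w=shot('wrist','w3'); s=shot('side','s3')
c=s['image'][143:248,180:320,::-1]
cv2.imwrite('pics/s3c.png',np.vstack([cv2.resize(c,(560,420)),]))
E
```

```text
False (array([-51.7, 165.1,  50.3]), array([ 0.5, -0.3,  1. ]), 14.47)
0.18085158484719707 (array([-52. , 165.2,  50.3]), array([-1.2,  0.4,  2.8]), 14.9)
```

View pics/s3c.png

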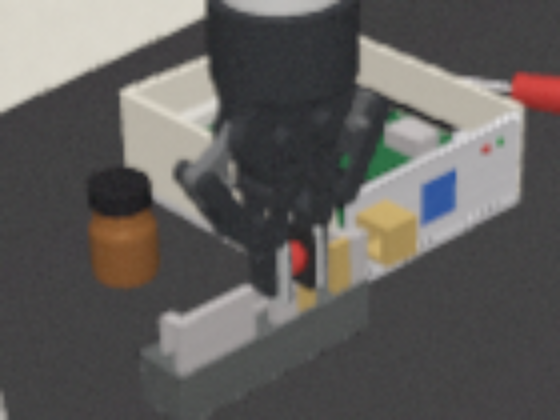

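The knob is now held between the pads, seen at (297,257); the opening of 0.18 fits the 18 mm ball. I'll swing it up and push the bolt across.

```bash
python3 - <<'E'
from h import *
for a in (.55,.4,.25,.12): robot.move_straight(B(a,165),vel=.05); print(a,C(),round(robot.sense()['opening'],3))
for y in (150,135,120): print(robot.move_straight(B(.12,y),vel=.05,contact_N=15),C())
print(robot.sense()['opening'])
for a in (.25,.38,.5,.6,.7,.77):
    c=robot.move_straight(B(a,120),vel=.04,contact_N=12); print(a,c,C(),round(robot.sense()['opening'],3))
    if c: break
E
```

```text
0.55 (array([-47. , 165.2,  53.8]), array([-3.1,  1.7,  1.5]), 15.28) 0.182
0.4 (array([-39. , 165.2,  57.7]), array([-1.8,  1.7, -0.1]), 15.6) 0.178
0.25 (array([-31. , 165.2,  60.3]), array([-1.3,  1.6, -3.1]), 15.92) 0.181
0.12 (array([-24.1, 165.2,  61.6]), array([-0.5,  2.4, -2.3]), 16.21) 0.181
False (array([-24.6, 148.3,  61.5]), array([-0.4, -0.3, -3.4]), 16.66)
False (array([-24.7, 133.5,  61.5]), array([-0.5, -0. , -4.3]), 17.11)
False (array([-24.6, 118.6,  61.5]), array([ 0.6, -0.1, -6. ]), 17.56)
0.17961608931501993
0.25 False (array([-31.6, 118.7,  59.8]), array([  4.1,  -2.1, -11.2]), 17.88) 0.182
0.38 False (array([-37. , 119.1,  58.4]), array([  5.2,  -2.5, -10.6]), 18.21) 0.181
0.5 False (array([-43.1, 119.6,  56.3]), array([ 4.2, -3.1, -2.7]), 18.52) 0.178
0.6 False (array([-48.7, 120.1,  53. ]), array([ 1.6, -2.1,  2.1]), 18.81) 0.181
0.7 False (array([-54. , 120.2,  49. ]), array([ 0.6, -1.8,  1.8]), 19.09) 0.18
0.77 False (array([-55.7, 120.3,  47.1]), array([ 1.6, -2.3,  5.6]), 19.34) 0.178
```

The handle went down into the notch on the first try. I'll let go, back off and look.

```bash
python3 - <<'E'
from h import *
robot.sleep(.3)
robot.grip(.6); robot.move_straight(P(-55.5,120,110),vel=.08); print(C())
robot.goto(P(-140,115,220),ATT)
w=shot('wrist','w4'); t=shot('top','t4'); print(C())
cv2.imwrite('pics/w4c.png',cv2.resize(w['image'][0:150,120:420,::-1],None,fx=2.6,fy=2.6,interpolation=cv2.INTER_CUBIC))
a=dict(np.load('pics/t0.npz'))
for n,q in dict(a=(175,170),b=(250,141),c=(357,222),drv=(388,183)).items():
    u,v=q; f=lambda d:d['image'][v-14:v+14,u-14:u+14].astype(int); print(n,abs(f(a)-f(t)).mean().round(1))
E
```

```text
(array([-55.9, 119.8, 109.6]), array([0. , 0.1, 0.4]), 21.02)
(array([-139.9,  114.5,  218.4]), array([ 0.3, -0.2, -0.2]), 21.73)
a 0.6
b 0.6
c 0.6
drv 0.6
```

View pics/w4c.png

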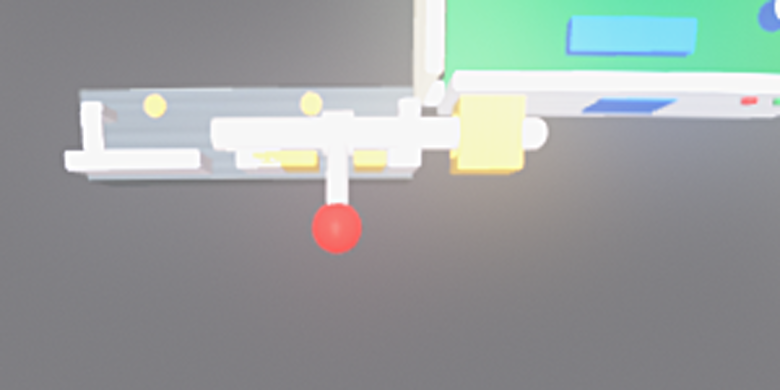

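The rod passes right through the keeper, with its tip at (545,132). The handle lies in the brass notch with the knob at (337,228). That is lower in the picture than in the parking notch, so the handle is fully down. The panel has not moved, so I'm handing in.

```bash
python3 - <<'E'
from h import *
d=dict(np.load('pics/w4.npz'))
g=lambda u,v,z:np.round(RC.T@(onplane(d,120+(u-.8)/2.6,(v-.8)/2.6,z/1000)[:2]-O)*1000,1)
print('knob',g(337,228,85),'tip',g(546,132,45),'panel',g(600,92,70))
robot.close_job()
E
```

```text
knob [-56.  119.1] tip [-17.4  34.3] panel [-6.8 20.9]
the job is handed in; nothing more can be done
```

The job is handed in and my last checks all passed. The board is home, the bolt is through the keeper, and the handle is down in the locking notch. The arm has let go and backed off, at about 22 s of the 72 s allowed.

**What I did:** I found the cage in the images, pushed the board home with shut fingers, gripped the knob and swung it up. I then pushed the bolt about 45 mm to the notch I had seen in the brass strip, swung the handle down on the first try, and let go.

**Last checks, from the wrist picture just before handing in:**

| Item | Measured (cage axes) | Meaning |
|---|---|---|
| Panel front | x -6.8 mm | home is -6.5 mm |
| Bolt tip | y 34 mm | through the keeper; travel about 46 mm |
| Knob | x -56 mm, y 119 mm | handle at about 0.75 rad, fully down |
| Bottles and screwdriver | no visible change from the start in the top view | not moved |
| Wrist force | about 0 N | robot touching nothing |

**What disagreed:**
- **Fingertip position:** Side and wrist depth readings put the real fingertips about 22 mm above the reported TCP, while `nose_length` says 11 mm below it, so the tool frame is about 33 mm off. My first grasp closed above the knob without touching it; I corrected for this and regrasped.
- **Board push:** For the same reason, the push pressed the panel near its top edge instead of on the blue pad. The board still went fully home.

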